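# Chill the specimen pots

## Task

Put the specimen pots away cold: slide the lid of the white chiller all the way open, stand every pot from the bench upright on the floor of its well, then slide the lid fully shut past its small ridge. Only after that, turn the thermostat dial clockwise right up to its end stop (coldest). Leave the beaker, the amber bottle, the slide box and the other things on the bench where they are.

Things in the scene. Friction and masses are not known exactly. Their poses are not given: they have to be found in the camera images.
- chiller: the chiller, a fixed low white box 148 mm deep (its x) by 400 mm long (its y); origin at the centre of its underside. Rim 84 mm above the bench; aluminium channels along both long sides (x from 62 to 74 mm either way) reach 100 mm. Its -y half holds the well; the +y half is solid and the open lid parks over it.
- well_floor (a point): centre of the well's floor, on the floor, 24 mm above the bench. The well is 116 mm (x) by 176 mm (y) inside, 60 mm deep, bare and open-topped once the lid is open. Axes as the chiller's: z up, y along the lid's opening direction, x across.
- lid_handle (a point): middle of the lid's black handle: an upright fin 60 mm across the travel (x), 14 mm thick along the travel (y), 36 mm tall, at the centre of the lid; this point is 113.5 mm above the bench, the fin's top 131.5 mm. The grey lid, captive in its channels, is 128 (x) by 196 (y) by 8 mm, top 95.5 mm above the bench. Axes as the chiller's.
- lid (a joint): the lid's slide in m: 0 = fully shut, 0.175 = fully open (both end stops), growing along the chiller's +y. It rubs with about 1.5 N and stays where it is left; between about 0.001 and 0.010 it rides over a sprung steel ridge on the end rim, taking about 8 N to force either way. Starts shut.
- dial_grip (a point): point on the dial's vertical axis at the height to grip, 87 mm above the bench. Black dial on a fixed white thermostat box 110 x 110 x 50 mm: a disc 44 mm across carrying an upright bar grip 42 mm long (this point's x axis, turning with the dial) and 14 mm thick (y axis), from 64 to 94 mm above the bench. Base disc under it 68 mm across.
- dial (a joint): the dial's angle in rad, growing clockwise seen from above, from 0 (anticlockwise stop) to 4.7 (clockwise stop, coldest); starts between 0.3 and 1.1; stays where it is left; friction about 0.05 N m.
- pot1_mid (a point): sealed specimen pot no. 1: upright cylinder 48 mm tall, clear body 35 mm across, 13 mm white screw cap 36 mm across on top, about 60 g; all pots alike. The point is on its axis, half-way up (24 mm above its foot); its z axis points up through the cap. Two to four are on the bench; absent ones read None.
- pot2_mid (a point): sealed specimen pot no. 2: upright cylinder 48 mm tall, clear body 35 mm across, 13 mm white screw cap 36 mm across on top, about 60 g; all pots alike. The point is on its axis, half-way up (24 mm above its foot); its z axis points up through the cap. Two to four are on the bench; absent ones read None.
- pot3_mid (a point): sealed specimen pot no. 3: upright cylinder 48 mm tall, clear body 35 mm across, 13 mm white screw cap 36 mm across on top, about 60 g; all pots alike. The point is on its axis, half-way up (24 mm above its foot); its z axis points up through the cap. Two to four are on the bench; absent ones read None.
- pot4_mid (a point): sealed specimen pot no. 4: upright cylinder 48 mm tall, clear body 35 mm across, 13 mm white screw cap 36 mm across on top, about 60 g; all pots alike. The point is on its axis, half-way up (24 mm above its foot); its z axis points up through the cap. Two to four are on the bench; absent ones read None.
- pot1: the foot of specimen pot no. 1 (origin: centre of its underside), the same pot as point pot1_mid; None if absent
- pot2: the foot of specimen pot no. 2 (origin: centre of its underside), the same pot as point pot2_mid; None if absent
- pot3: the foot of specimen pot no. 3 (origin: centre of its underside), the same pot as point pot3_mid; None if absent
- pot4: the foot of specimen pot no. 4 (origin: centre of its underside), the same pot as point pot4_mid; None if absent
- beaker: bystander: glass beaker 60 mm across, 70 mm tall; origin at the centre of its underside
- reagent: bystander: amber glass bottle 48 mm across, 100 mm tall; origin at the centre of its underside
- slide_box: bystander: blue plastic slide box 80 x 30 x 28 mm (long along its x); origin at the centre of its underside
Mind the look-alikes: they are no part of the job. Leave any green look-alike of the pot3 alone. Leave any red look-alike of the part that bears dial_grip alone.

How it is judged:
On the way, in this order (a step that is already met when the one before it is completed fails the run):
1. the lid is slid fully open (value of joint lid above 0.16 m), for 0.2 s.
2. every pot stands upright on the floor of the well (x of pot1_mid in the frame of well_floor between -0.05 and 0.05 m and y of pot1_mid in the frame of well_floor between -0.08 and 0.08 m and z of pot1_mid in the frame of well_floor between 0.016 and 0.032 m and angle between each of pot1_mid, pot2_mid, pot3_mid, pot4_mid's own z axis and vertical below 0.2 rad and x of pot2_mid in the frame of well_floor between -0.05 and 0.05 m and y of pot2_mid in the frame of well_floor between -0.08 and 0.08 m and z of pot2_mid in the frame of well_floor between 0.016 and 0.032 m and x of pot3_mid in the frame of well_floor between -0.05 and 0.05 m and y of pot3_mid in the frame of well_floor between -0.08 and 0.08 m and z of pot3_mid in the frame of well_floor between 0.016 and 0.032 m and x of pot4_mid in the frame of well_floor between -0.05 and 0.05 m and y of pot4_mid in the frame of well_floor between -0.08 and 0.08 m and z of pot4_mid in the frame of well_floor between 0.016 and 0.032 m), for 0.2 s.
3. the lid is fully shut, past its ridge (value of joint lid below 0.004 m), for 0.2 s.
4. the dial is turned to its clockwise end stop (value of joint dial above 4.6 rad), for 0.2 s.
At the end, for the whole second after the job is handed in: every pot that is present stands upright (within 0.2 rad), at rest, on the floor of the chiller's well; the lid is shut to within 4 mm, past its ridge; the dial is within 0.1 rad of its clockwise stop (all of step 2 and linear speed of each of pot1, pot2, pot3, pot4 below 0.02 m/s and value of joint lid below 0.004 m and value of joint dial above 4.6 rad); the robot touches nothing.
It fails at once if the beaker is pushed more than 40 mm or knocked over (distance of beaker from where it was at the start of the episode above 0.04 m or angle between beaker's own z axis and vertical above 0.6 rad).
It fails at once if the amber bottle is pushed more than 40 mm or knocked over (distance of reagent from where it was at the start of the episode above 0.04 m or angle between reagent's own z axis and vertical above 0.6 rad).
It fails at once if the slide box is pushed more than 40 mm or knocked over (distance of slide_box from where it was at the start of the episode above 0.04 m or angle between slide_box's own z axis and vertical above 0.6 rad).
Of pot1, pot2, pot3, pot4 only 2 to 4 are there at a start; the rules pass over those that are not, and their reading is None.
At some moment in a run one of pot1, pot2, pot3, pot4 may be knocked a few centimetres aside while the robot is not near it.
It also fails if it takes over 210 s, if anything falls off the work surface, if the arm or the gripper's body presses on something with over 40 N, if the wrist force passes 120 N, or if a joint passes its speed limit or range.

## Robot

A 6-joint arm with a two-finger parallel gripper is mounted at the origin on the work surface. World frame = base frame: x ahead of the robot, y to its left, z up, the work surface at z = 0. Lengths are in m, angles in rad, forces in N, time in s.
With the tool pointing down it reaches from about 0.375 to 0.9 m from the base axis. Payload 3.1 kg.
Tool frame: the origin (TCP) lies between the finger pads; the fingertips stand 17 mm ahead of it and the grasp point (between the pads) lies 2 mm behind it (robot.nose_length is the distance from the TCP to the fingertips, in m); z points along the fingers, y is the line along which they close (so a half turn about z gives the same grasp; the last joint's range is limited). The gripper opens to 87 mm and grips with 3 to 60 N. Pads are 19 mm wide; open, the fingers measure 117 mm over their backs; the gripper's body (75 mm by 190 mm) begins 51 mm behind the grasp point.
Start: joints at [0.997, 0.527, 1.433, -0, 1.181, -0.178], TCP at [0.241, 0.577, 0.24] pointing down, gripper open.
Joint ranges: [-3.08, 3.08], [-0.75, 2.2], [0.22, 2.44], [-1.43, 4.57], [0, 2.65], [-2.85, 2.85]. Speed limits (rad/s): [2.79, 2.79, 3.14, 3.14, 3.14, 3.14].

## Interface

Orientations are given as a unit quaternion [x, y, z, w].
In Python, from rig import robot, cams gives the robot as it stands.
- The arm moves only by the shell command python3 -m pendant 'ROWS' [FORCE]. ROWS is JSON, a list of rows, each an object with "jaw": the opening, from 0 (shut) to 1 (fully open); "linear": the shift along the tool's x, y, z in cm, a list of three; "twist": the turn about the tool's z in degrees. A call has 1 to 12 rows; each row shifts and turns the commanded pose from where the row before left it, along the tool's axes as they then stand; what a row does not reach is not made up. A row lasts 1/12 s, in which the tool goes at most 41.7 mm and 7.16 degrees, less where a joint would pass 70% of its speed; a pose out of reach is approached as far as the arm can. A call is refused whole if a number of a shift passes 4.17 or a number of a turn 7.16, either way. A call with a gripper value outside its range is refused whole. The fingers move at their own pace and stop on an object; FORCE is the grip in N (left out, the last holds). Time passes only in rows, so rows that do not move let the fingers close. It gives the time, the measured TCP pose, the force, the opening and the grip force at its end, in the units of the state.
- robot.get_obs(): the state, without advancing time (a new reading comes with each control period).
- cams.camera(name): name is "scene" or "top"; returns a dict with "color" (480x640x3 uint8, blue, green, red), "depth" (480x640 float32, m along the optical axis (not along the pixel's ray), 0 where there is no reading), "fov_y" (degrees; the focal length in pixels is half the picture's height over the tangent of half this angle, whatever the lens; pixels are square), "cx", "cy" (the principal point, pixels), "view" (4x4, takes a point from world to camera coordinates). Camera axes: x right, y down, z forward; pixel columns grow to the right and rows downward; lengths in m; the calibration is good to about 2 mm. A picture is of the moment at which its call begins.
- robot.hand_in(): hands the job in; it is judged then, once.
The state is a dict: "time": time; "q": joint angles; "joint_velocities": joint speeds; "joint_torque": joint torques, N m; "position": TCP position; "tool_rot": TCP orientation; "ft_force": force on the tool from outside, world axes, zero at the start; "moment": the same for the moment, N m; "grip_width": finger opening in m; "grip_force": force on a finger pad.
Only numpy, scipy, OpenCV 4.12 (cv2) and the standard library are available. Lean on these libraries where they do the work, as an engineer would, in place of code of your own. Each camera call takes 0.05 s, during which the arm holds its last target. There are 200 camera calls.

## Working session

There is one attempt and no reset: what is moved stays moved. The work goes in short steps, Python scripts to look and compute and a shell command to move; the robot and the scene stay as the last step left them, time stands still between calls to the robot, and variables do not carry over. Pictures are saved under pics/ and viewed, at most 14 in all, crops included, and the job is handed in when it is done.

```bash
ls; mkdir -p pics
python3 - <<'E'
from rig import robot,cams
import cv2,numpy as np
for n in("scene","top"):
    c=cams.camera(n); cv2.imwrite(f"pics/{n}0.png",c["color"]); np.savez(f"{n}0.npz",**c)
    print(n,c["fov_y"],c["cx"],c["cy"],np.round(c["view"],3).tolist(),(c["depth"]>0).mean())
print(robot.get_obs())
E
```

```text
pics
scene 48.61367616104695 327.01218987368804 247.4922096550835 [[0.507, 0.862, 0.003, -0.18], [0.627, -0.367, -0.687, -0.255], [-0.591, 0.35, -0.727, 1.492], [0.0, 0.0, 0.0, 1.0]] 0.9958821614583333
top 52.77327233994518 316.8269996685165 228.37213617818674 [[0.007, -1.0, -0.019, -0.072], [-0.99, -0.004, -0.143, 0.523], [0.143, 0.02, -0.99, 1.092], [0.0, 0.0, 0.0, 1.0]] 0.9961067708333333
{'time': 0.1, 'q': array([ 9.96483619e-01,  5.28378694e-01,  1.43375480e+00, -5.57206150e-06,
        1.18139728e+00, -1.78500032e-01]), 'joint_velocities': array([-0.00080815, -0.00253032, -0.00241038,  0.00034003,  0.00093395,
       -0.00106298]), 'joint_torque': array([ 1.45702330e-05, -4.40986562e+01, -1.77151912e+01,  6.34940621e-02,
        5.33860736e-02, -5.69791519e-05]), 'position': array([0.24060797, 0.57616238, 0.23867224]), 'tool_rot': array([ 1.96615837e-01,  9.80480124e-01, -9.02164307e-04, -3.53811638e-04]), 'ft_force': array([ 0.85053081, -0.05612117,  0.18488175]), 'moment': array([-0.02828273, -0.01713166, -0.02418532]), 'grip_force': 0.0, 'grip_width': 0.08679966417558385}
```

View pics/top0.png

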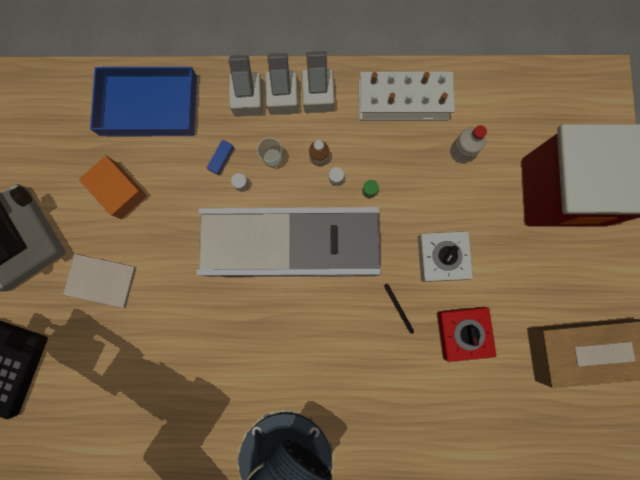

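View pics/scene0.png

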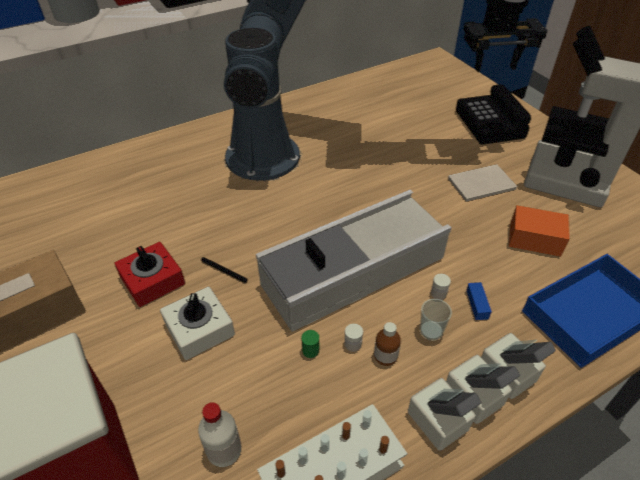

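The top view shows pots with white caps at about (239,182) and (337,176), and a green look-alike at (371,188). The chiller spans (200–380, 208–276) with its handle at (334,239), and the white dial box is at (447,256). The scene view agrees.

```bash
cat > h.py <<'E'
import numpy as np,cv2
from rig import robot,cams
from scipy.spatial.transform import Rotation as R
def ray(c,uv,z):
    f=240/np.tan(np.radians(c["fov_y"])/2); V=np.array(c["view"]); 
    d=V[:3,:3].T@np.array([(uv[0]-c["cx"])/f,(uv[1]-c["cy"])/f,1.]); o=-V[:3,:3].T@V[:3,3]
    return (o+d*(z-o[2])/d[2])[:2]
def cloud(c):
    f=240/np.tan(np.radians(c["fov_y"])/2); V=np.array(c["view"])
    v,u=np.mgrid[:480,:640]; d=c["depth"]
    P=np.stack([(u-c["cx"])/f*d,(v-c["cy"])/f*d,d],-1)
    return (P-V[:3,3])@V[:3,:3]
def rects(c,m,z,amin=30):
    out=[]
    for k in cv2.findContours(m.astype(np.uint8),cv2.RETR_EXTERNAL,cv2.CHAIN_APPROX_NONE)[0]:
        if cv2.contourArea(k)<amin: continue
        p=np.array([ray(c,q[0],z) for q in k],np.float32)
        r=cv2.minAreaRect(p*1000); M=cv2.moments(k); out.append((np.round([M['m10']/M['m00'],M['m01']/M['m00']]),np.round(p.mean(0),4),np.round(r[0],1),np.round(r[1],1),round(r[2],1)))
    return out
E
python3 - <<'E'
from h import *
c=dict(np.load("top0.npz")); P=cloud(c); z=P[...,2]; hsv=cv2.cvtColor(c["color"],cv2.COLOR_BGR2HSV)
box=np.zeros((480,640),bool); box[130:320,190:500]=1
def show(n,m,zz,a=30):
    print(n)
    for r in rects(c,m&box,zz,a): print("  ",*r)
white=(hsv[...,1]<60)&(hsv[...,2]>150)
show("pots",white&(abs(z-.048)<.01),.048)
show("green",(hsv[...,0]>45)&(hsv[...,0]<75)&(hsv[...,1]>120),.048)
show("rim h",(z>.092)&(z<.108),.1,100)
show("handle",(z>.117)&(z<.14),.1315)
show("dial black",(z>.08)&(z<.102)&(hsv[...,2]<90),.094)
show("box white",(z>.04)&(z<.058)&white,.05,200)
# raw height sanity
for u,v in((239,180),(337,175),(371,187),(334,235),(447,254),(270,150),(319,150),(430,240)): print(u,v,np.round(P[v,u],3))
im=cv2.resize(c["color"][130:310,190:510],None,fx=2.5,fy=2.5,interpolation=cv2.INTER_CUBIC); cv2.imwrite("pics/crop0.png",im)
E
```

```text
pots
   [433. 271.] [ 0.4259 -0.3359] [ 431.5 -341. ] [45.4 48.8] 0.3
   [462. 270.] [ 0.429  -0.4002] [ 434.8 -394.5] [46.9 46.5] 2.6
   [445. 241.] [ 0.4926 -0.3631] [ 486.7 -364.3] [ 48.8 100.8] 4.3
green
   [371. 187.] [ 0.619 -0.194] [ 618.4 -194.4] [30.3 31.2] 89.6
rim h
   [322. 241.] [ 0.4857 -0.0007] [487.3  -6.5] [147.9 400.6] 0.3
   [469. 143.] [ 0.7102 -0.4163] [ 711.7 -415.1] [57.9 46.1] 65.0
handle
   [333. 239.] [ 0.4867 -0.1062] [ 486.8 -105.9] [60.  12.8] 0.2
   [473. 138.] [ 0.7103 -0.4128] [ 710.7 -412.7] [29.3 20.4] 45.6
dial black
   [450. 254.] [ 0.4592 -0.3632] [ 459.4 -362.8] [16.4 42.7] 56.4
   [378. 241.] [ 0.4902 -0.2058] [ 491.  -205.8] [108.7   4.3] 1.3
box white
   [433. 271.] [ 0.4258 -0.3354] [ 431.4 -340.5] [45.3 48.7] 0.3
   [445. 241.] [ 0.4924 -0.3626] [ 486.5 -363.9] [ 48.7 100.6] 4.3
239 180 [0.636 0.114 0.047]
337 175 [ 0.649 -0.116  0.045]
371 187 [ 0.619 -0.195  0.05 ]
334 235 [ 0.495 -0.108  0.133]
447 254 [ 0.46  -0.357  0.09 ]
270 150 [0.722 0.048 0.005]
319 150 [ 0.695 -0.074  0.093]
430 240 [ 0.495 -0.328  0.053]
```

View pics/crop0.png

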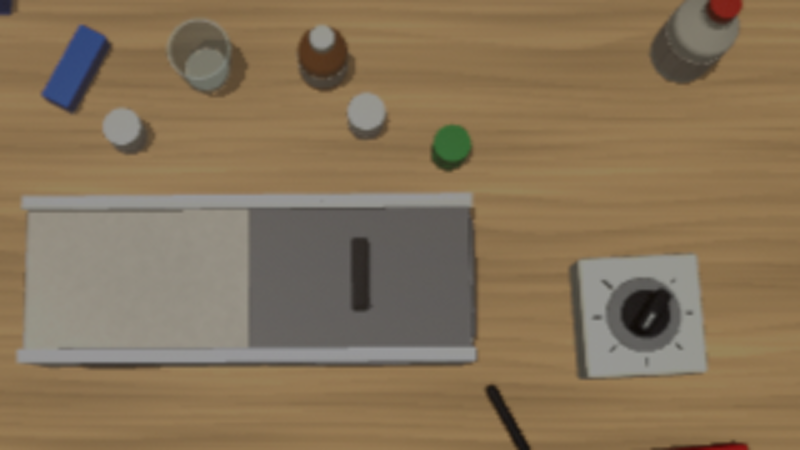

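```bash
cat >> h.py <<'E'
def to(x,y,z,ang=None):
    "shift left in tool axes (cm), for TCP target; twist (deg) to bring tool y to world angle ang (mod 180)"
    o=robot.get_obs(); r=R.from_quat(o["tool_rot"]); M=r.as_matrix()
    a=np.degrees(np.arctan2(M[1,1],M[0,1]))
    t=None if ang is None else ((a-ang+90)%180)-90
    print("t",round(o["time"],2),"pos",np.round(o["position"],4),"yang",round(a,1),"q6",round(o["q"][5],2),"F",np.round(o["ft_force"],1),"w",round(o["grip_width"],4),"gf",round(o["grip_force"],1))
    print(" shift cm",np.round(100*M.T@(np.array([x,y,z])-o["position"]),2),"twist",t)
E
python3 -m pendant '[{"jaw":0.6,"linear":[0,0,0],"twist":-5.65},{"jaw":0.6,"linear":[0,0,0],"twist":-5.65},{"jaw":0.6,"linear":[0,0,0],"twist":-5.65},{"jaw":0.6,"linear":[0,0,0],"twist":-5.65}]' 20
python3 -m pendant '[{"jaw":0.6,"linear":[-1.23,-3.41,0],"twist":0},{"jaw":0.6,"linear":[-1.23,-3.41,0],"twist":0},{"jaw":0.6,"linear":[-1.23,-3.41,0],"twist":0},{"jaw":0.6,"linear":[-1.23,-3.41,0],"twist":0},{"jaw":0.6,"linear":[-1.23,-3.41,0],"twist":0},{"jaw":0.6,"linear":[-1.23,-3.41,0],"twist":0},{"jaw":0.6,"linear":[-1.23,-3.41,0],"twist":0},{"jaw":0.6,"linear":[-1.23,-3.41,0],"twist":0},{"jaw":0.6,"linear":[-1.23,-3.41,0],"twist":0},{"jaw":0.6,"linear":[-1.23,-3.41,0],"twist":0}]'
python3 -m pendant '[{"jaw":0.6,"linear":[-1.23,-3.41,0],"twist":0},{"jaw":0.6,"linear":[-1.23,-3.41,0],"twist":0},{"jaw":0.6,"linear":[-1.23,-3.41,0],"twist":0},{"jaw":0.6,"linear":[-1.23,-3.41,0],"twist":0},{"jaw":0.6,"linear":[-1.23,-3.41,0],"twist":0},{"jaw":0.6,"linear":[-1.23,-3.41,0],"twist":0},{"jaw":0.6,"linear":[-1.23,-3.41,0],"twist":0},{"jaw":0.6,"linear":[-1.23,-3.41,0],"twist":0},{"jaw":0.6,"linear":[-1.23,-3.41,0],"twist":0},{"jaw":0.6,"linear":[-1.23,-3.41,0],"twist":0},{"jaw":0.6,"linear":[0,0,0],"twist":0}]'
python3 -c "
from h import *
to(.487,-.106,.119,90)"
```

```text
time: 0.43
position: [0.2407, 0.5763, 0.239]
tool_rot: [-0.002, 1.0, -0.001, -0.0]
ft_force: [-0.9, 0.1, 0.2]
grip_width: 0.0678
grip_force: 0.0
time: 1.27
position: [0.3634, 0.2338, 0.2394]
tool_rot: [0.0, 1.0, -0.0, -0.0]
ft_force: [0.7, 0.6, -0.2]
grip_width: 0.0522
grip_force: 0.0
time: 2.18
position: [0.4896, -0.1123, 0.2398]
tool_rot: [0.003, 1.0, -0.002, 0.003]
ft_force: [0.3, -0.2, -0.2]
grip_width: 0.0521
grip_force: 0.0
t 2.18 pos [ 0.4896 -0.1123  0.2398] yang 89.6 q6 -2.01 F [ 0.3 -0.2 -0.2] w 0.0521 gf 0.0
 shift cm [ 0.33  0.68 12.08] twist -0.3539687197092718
```

```bash
python3 -m pendant '[{"jaw":0.6,"linear":[0.1,0.2,3],"twist":0},{"jaw":0.6,"linear":[0.1,0.2,3],"twist":0},{"jaw":0.6,"linear":[0,0.1,3],"twist":0},{"jaw":0.6,"linear":[0,0,2],"twist":0},{"jaw":0.6,"linear":[0,0,1],"twist":0},{"jaw":0.6,"linear":[0,0,0],"twist":0},{"jaw":0.6,"linear":[0,0,0],"twist":0}]'
python3 -c "
from h import *
to(.487,-.106,.119,90)"
```

```text
time: 2.77
position: [0.4835, -0.1002, 0.119]
tool_rot: [0.001, 1.0, 0.0, -0.001]
ft_force: [0.3, 0.6, 1.2]
grip_width: 0.0521
grip_force: 0.0
t 2.77 pos [ 0.4835 -0.1002  0.119 ] yang 89.9 q6 -2.0 F [0.3 0.6 1.2] w 0.0521 gf 0.0
 shift cm [-0.35 -0.58  0.  ] twist -0.06759632751493427
```

```bash
python3 -m pendant '[{"jaw":0.6,"linear":[-0.3,-0.6,0],"twist":0},{"jaw":0.3,"linear":[0,0,0],"twist":0},{"jaw":0.0,"linear":[0,0,0],"twist":0},{"jaw":0.0,"linear":[0,0,0],"twist":0},{"jaw":0.0,"linear":[0,0,0],"twist":0},{"jaw":0.0,"linear":[0,0,0],"twist":0},{"jaw":0.0,"linear":[0,0,0],"twist":0}]' 25
python3 -m pendant '[{"jaw":0.0,"linear":[0,0.5,0],"twist":0},{"jaw":0.0,"linear":[0,1,0],"twist":0},{"jaw":0.0,"linear":[0,1,0],"twist":0},{"jaw":0.0,"linear":[0,1,0],"twist":0},{"jaw":0.0,"linear":[0,1.5,0],"twist":0},{"jaw":0.0,"linear":[0,1.5,0],"twist":0},{"jaw":0.0,"linear":[0,1.5,0],"twist":0},{"jaw":0.0,"linear":[0,1.5,0],"twist":0}]'
```

```text
time: 3.35
position: [0.487, -0.1066, 0.1198]
tool_rot: [0.001, 1.0, -0.0, 0.0]
ft_force: [0.3, 0.1, -0.2]
grip_width: 0.0201
grip_force: 0.0
time: 4.02
position: [0.4863, -0.0103, 0.1197]
tool_rot: [-0.0, 1.0, -0.0, -0.001]
ft_force: [-3.0, -2.5, 3.2]
grip_width: 0.0139
grip_force: 25.0
```

```bash
python3 -m pendant '[{"jaw":0.0,"linear":[0,1.5,0],"twist":0},{"jaw":0.0,"linear":[0,1.5,0],"twist":0},{"jaw":0.0,"linear":[0,1.5,0],"twist":0},{"jaw":0.0,"linear":[0,1.5,0],"twist":0},{"jaw":0.0,"linear":[0,1.0,0],"twist":0},{"jaw":0.0,"linear":[0,0.6,0],"twist":0},{"jaw":0.0,"linear":[0,0.3,0],"twist":0},{"jaw":0.0,"linear":[0,0,0],"twist":0}]'
```

```text
time: 4.68
position: [0.4855, 0.0687, 0.1197]
tool_rot: [-0.0, 1.0, 0.0, -0.002]
ft_force: [-4.5, 0.8, 6.7]
grip_width: 0.0141
grip_force: 25.0
```

```bash
python3 -m pendant '[{"jaw":0.0,"linear":[0,0.3,0],"twist":0},{"jaw":0.0,"linear":[0,0.2,0],"twist":0},{"jaw":0.0,"linear":[0,0,0],"twist":0},{"jaw":0.0,"linear":[0,0,0],"twist":0}]'
```

```text
time: 5.02
position: [0.4855, 0.069, 0.1196]
tool_rot: [-0.001, 1.0, -0.003, -0.002]
ft_force: [-6.5, -16.2, 6.4]
grip_width: 0.0137
grip_force: 25.0
```

```bash
python3 -m pendant '[{"jaw":0.0,"linear":[0,-0.3,0],"twist":0},{"jaw":0.6,"linear":[0,0,0],"twist":0},{"jaw":0.6,"linear":[0,0,0],"twist":0},{"jaw":0.6,"linear":[0,0,0],"twist":0},{"jaw":0.6,"linear":[0,0,-3],"twist":0},{"jaw":0.6,"linear":[0,0,-4],"twist":0},{"jaw":0.6,"linear":[0,0,-3],"twist":0},{"jaw":0.6,"linear":[0,0,-2],"twist":0},{"jaw":0.6,"linear":[0,0,0],"twist":0},{"jaw":0.6,"linear":[0,0,0],"twist":0}]'
python3 - <<'E'
from h import *
c=cams.camera("top"); cv2.imwrite("pics/top1.png",c["color"]); np.savez("top1.npz",**c)
P=cloud(c); z=P[...,2]; hsv=cv2.cvtColor(c["color"],cv2.COLOR_BGR2HSV)
m=(hsv[...,1]<70)&(hsv[...,2]>120)&(abs(z-.048)<.008)&(P[...,0]>.57)&(P[...,0]<.8)&(abs(P[...,1])<.35)
for r in rects(c,m,.048,20):print("pot?",*r)
m=(abs(z-.028)<.008)&(hsv[...,0]>100)&(hsv[...,0]<125)&(hsv[...,1]>120)&(P[...,0]>.57)&(P[...,0]<.8)&(abs(P[...,1])<.25)
for r in rects(c,m,.028,20):print("box",*r)
m=(abs(z-.094)<.012)&(P[...,0]>.6)&(P[...,0]<.8)&(abs(P[...,1])<.2)
for r in rects(c,m,.1,10):print("bottle top",*r)
m=(z>.125)&(z<.138)&(P[...,0]<.55)&(abs(P[...,1])<.2)
for r in rects(c,m,.1315,20):print("handle",*r)
E
```

```text
time: 5.85
position: [0.4881, 0.0697, 0.2405]
tool_rot: [0.001, 1.0, 0.0, 0.002]
ft_force: [0.2, -0.7, 0.2]
grip_width: 0.0518
grip_force: 0.0
pot? [336. 174.] [ 0.6497 -0.1136] [ 650.6 -113.8] [33.8 32.9] 0.1
box [219. 157.] [0.6988 0.167 ] [699.  167.1] [28.1 77.8] 63.9
bottle top [318. 145.] [ 0.7026 -0.0722] [702.3 -72.6] [27.8 20.8] 14.0
handle [283. 451.] [0.0566 0.0008] [56.  -0.4] [ 19.  100.4] 0.7
handle [251. 250.] [0.4638 0.0679] [464.5  67.4] [17.1 14.9] 0.3
```

View pics/top1.png

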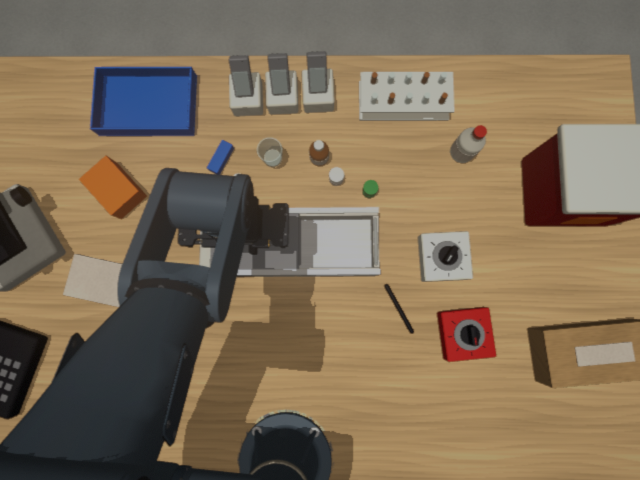

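The lid is open, with the well visible at (340,240). Pot B is at (336,174); pot A is hidden by the arm. I'll take B first, after turning the tool to the other half-turn to save wrist range.

```bash
python3 -m pendant '[{"jaw":0.62,"linear":[0,-2,0],"twist":7},{"jaw":0.62,"linear":[0,0,0],"twist":7},{"jaw":0.62,"linear":[0,0,0],"twist":7},{"jaw":0.62,"linear":[0,0,0],"twist":7},{"jaw":0.62,"linear":[0,0,0],"twist":7},{"jaw":0.62,"linear":[0,0,0],"twist":7},{"jaw":0.62,"linear":[0,0,0],"twist":7},{"jaw":0.62,"linear":[0,0,0],"twist":7},{"jaw":0.62,"linear":[0,0,0],"twist":7},{"jaw":0.62,"linear":[0,0,0],"twist":7}]'
python3 -m pendant '[{"jaw":0.62,"linear":[0,0,0],"twist":7},{"jaw":0.62,"linear":[0,0,0],"twist":7},{"jaw":0.62,"linear":[0,0,0],"twist":7},{"jaw":0.62,"linear":[0,0,0],"twist":7},{"jaw":0.62,"linear":[0,0,0],"twist":7},{"jaw":0.62,"linear":[0,0,0],"twist":7},{"jaw":0.62,"linear":[0,0,0],"twist":7},{"jaw":0.62,"linear":[0,0,0],"twist":7},{"jaw":0.62,"linear":[0,0,0],"twist":7},{"jaw":0.62,"linear":[0,0,0],"twist":7},{"jaw":0.62,"linear":[0,0,0],"twist":0}]'
python3 -c "
from h import *
to(.6505,-.114,.12,130)"
```

```text
time: 6.73
position: [0.486, 0.0496, 0.2373]
tool_rot: [0.577, 0.817, -0.001, -0.002]
ft_force: [-0.0, 1.1, 0.2]
grip_width: 0.0537
grip_force: 0.0
time: 7.65
position: [0.4861, 0.0496, 0.2375]
tool_rot: [0.94, 0.34, -0.002, -0.001]
ft_force: [-0.3, -0.3, 0.1]
grip_width: 0.0544
grip_force: 0.0
t 7.65 pos [0.4861 0.0496 0.2375] yang -50.2 q6 0.75 F [-0.3 -0.3  0.1] w 0.0544 gf 0.0
 shift cm [ 2.19 23.13 11.66] twist -0.19900048176413065
```

```bash
python3 -m pendant '[{"jaw":0.62,"linear":[0.3,3.3,0],"twist":0},{"jaw":0.62,"linear":[0.3,3.3,0],"twist":0},{"jaw":0.62,"linear":[0.3,3.3,0],"twist":0},{"jaw":0.62,"linear":[0.3,3.3,0],"twist":0},{"jaw":0.62,"linear":[0.3,3.3,0],"twist":0},{"jaw":0.62,"linear":[0.3,3.3,0],"twist":0},{"jaw":0.62,"linear":[0.4,3.3,0],"twist":0},{"jaw":0.62,"linear":[0,0,4],"twist":0},{"jaw":0.62,"linear":[0,0,4],"twist":0},{"jaw":0.62,"linear":[0,0,3.5],"twist":0},{"jaw":0.62,"linear":[0,0,0],"twist":0},{"jaw":0.62,"linear":[0,0,0],"twist":0}]'
python3 - <<'E'
from h import *
c=cams.camera("top")
P=cloud(c); z=P[...,2]; hsv=cv2.cvtColor(c["color"],cv2.COLOR_BGR2HSV)
m=(hsv[...,1]<70)&(hsv[...,2]>120)&(abs(z-.048)<.008)&(P[...,0]>.57)&(P[...,0]<.8)&(abs(P[...,1])<.35)
for r in rects(c,m,.048,20):print("pot?",*r)
to(.6505,-.114,.038,130)
E
```

```text
time: 8.65
position: [0.6501, -0.1129, 0.1211]
tool_rot: [0.94, 0.342, -0.003, -0.003]
ft_force: [0.4, -0.7, 0.6]
grip_width: 0.0539
grip_force: 0.0
pot? [238. 180.] [0.6348 0.1165] [635.7 116.6] [34.  33.1] 1.6
pot? [267. 144.] [0.7235 0.049 ] [723.1  48.9] [14.7 44.3] 13.8
t 8.7 pos [ 0.6523 -0.1135  0.124 ] yang -50.0 q6 0.53 F [ 0.6 -0.1  0.7] w 0.054 gf 0.0
 shift cm [-0.16 -0.07  8.6 ] twist 0.017390665466791688
```

```bash
python3 -m pendant '[{"jaw":0.62,"linear":[-0.1,-0.1,2],"twist":0},{"jaw":0.62,"linear":[0,0,2],"twist":0},{"jaw":0.62,"linear":[0,0,2],"twist":0},{"jaw":0.62,"linear":[0,0,1.5],"twist":0},{"jaw":0.62,"linear":[0,0,0.9],"twist":0},{"jaw":0.62,"linear":[0,0,0],"twist":0},{"jaw":0.2,"linear":[0,0,0],"twist":0},{"jaw":0.2,"linear":[0,0,0],"twist":0},{"jaw":0.2,"linear":[0,0,0],"twist":0},{"jaw":0.2,"linear":[0,0,0],"twist":0},{"jaw":0.2,"linear":[0,0,0],"twist":0},{"jaw":0.2,"linear":[0,0,0],"twist":0}]' 20
python3 -c "
from h import *
to(.6505,-.114,.038,130)"
```

```text
time: 9.7
position: [0.6518, -0.1138, 0.042]
tool_rot: [0.94, 0.341, 0.001, 0.001]
ft_force: [-0.0, 0.0, 6.4]
grip_width: 0.0352
grip_force: 20.0
t 9.7 pos [ 0.6518 -0.1138  0.042 ] yang -50.1 q6 0.53 F [-0.   0.   6.4] w 0.0352 gf 20.0
 shift cm [-0.11 -0.07  0.4 ] twist -0.06908509811282215
```

```bash
python3 -m pendant '[{"jaw":0.2,"linear":[0,0,-1],"twist":0},{"jaw":0.2,"linear":[0,0,-3],"twist":0},{"jaw":0.2,"linear":[0,0,-4],"twist":0},{"jaw":0.2,"linear":[0,0,-4],"twist":0},{"jaw":0.2,"linear":[0,0,-3],"twist":0},{"jaw":0.2,"linear":[0,0,0],"twist":-7.1},{"jaw":0.2,"linear":[0,0,0],"twist":-7.1},{"jaw":0.2,"linear":[0,0,0],"twist":-7.1},{"jaw":0.2,"linear":[0,0,0],"twist":-7.1},{"jaw":0.2,"linear":[0,0,0],"twist":-7.1},{"jaw":0.2,"linear":[0,0,0],"twist":-7.1},{"jaw":0.2,"linear":[0,0,0],"twist":-7.1}]'
python3 -m pendant '[{"jaw":0.2,"linear":[0,0,0],"twist":0}]'
python3 -c "
from h import *
to(.487,-.145,.12,0)"
```

```text
time: 10.7
position: [0.6505, -0.1135, 0.1907]
tool_rot: [0.707, 0.707, -0.0, -0.0]
ft_force: [0.7, 0.3, -1.1]
grip_width: 0.0351
grip_force: 20.0
time: 10.78
position: [0.6505, -0.1135, 0.1907]
tool_rot: [0.709, 0.706, -0.0, -0.0]
ft_force: [-0.4, 0.3, -0.1]
grip_width: 0.0352
grip_force: 20.0
t 10.78 pos [ 0.6505 -0.1135  0.1907] yang -0.3 q6 -0.34 F [-0.4  0.3 -0.1] w 0.0352 gf 20.0
 shift cm [ -3.22 -16.33   7.08] twist -0.25937215024990223
```

```bash
python3 -m pendant '[{"jaw":0.2,"linear":[-0.64,-3.27,0],"twist":0},{"jaw":0.2,"linear":[-0.64,-3.27,0],"twist":0},{"jaw":0.2,"linear":[-0.64,-3.27,0],"twist":0},{"jaw":0.2,"linear":[-0.64,-3.27,0],"twist":0},{"jaw":0.2,"linear":[-0.64,-3.27,0],"twist":0},{"jaw":0.2,"linear":[0,0,0],"twist":0},{"jaw":0.2,"linear":[0,0,0],"twist":0}]'
python3 -c "
from h import *
to(.487,-.145,.067,0)"
```

```text
time: 11.37
position: [0.4856, -0.1445, 0.1909]
tool_rot: [0.711, 0.703, -0.0, -0.0]
ft_force: [1.4, -0.5, -1.0]
grip_width: 0.0357
grip_force: 20.0
t 11.37 pos [ 0.4856 -0.1445  0.1909] yang -0.6 q6 -0.5 F [ 1.4 -0.5 -1. ] w 0.0357 gf 20.0
 shift cm [-0.06  0.15 12.39] twist -0.6452275516397492
```

```bash
python3 -m pendant '[{"jaw":0.2,"linear":[0,0.1,3],"twist":0},{"jaw":0.2,"linear":[0,0,3],"twist":0},{"jaw":0.2,"linear":[0,0,3],"twist":0},{"jaw":0.2,"linear":[0,0,1.5],"twist":0},{"jaw":0.2,"linear":[0,0,1],"twist":0},{"jaw":0.2,"linear":[0,0,0.5],"twist":0},{"jaw":0.2,"linear":[0,0,0.2],"twist":0},{"jaw":0.2,"linear":[0,0,0],"twist":0},{"jaw":0.2,"linear":[0,0,0],"twist":0}]'
```

```text
time: 12.12
position: [0.4892, -0.1448, 0.0694]
tool_rot: [0.709, 0.705, 0.0, 0.001]
ft_force: [-0.3, 0.3, -0.6]
grip_width: 0.0354
grip_force: 20.0
```

```bash
python3 -m pendant '[{"jaw":0.2,"linear":[0,0,0.2],"twist":0},{"jaw":0.2,"linear":[0,0,0.15],"twist":0},{"jaw":0.2,"linear":[0,0,0],"twist":0}]'
python3 -m pendant '[{"jaw":0.6,"linear":[0,0,0],"twist":0},{"jaw":0.6,"linear":[0,0,0],"twist":0},{"jaw":0.6,"linear":[0,0,0],"twist":0},{"jaw":0.6,"linear":[0,0,-2],"twist":0},{"jaw":0.6,"linear":[0,0,-3],"twist":0},{"jaw":0.6,"linear":[0,0,-3],"twist":0},{"jaw":0.6,"linear":[0,0,-4],"twist":0},{"jaw":0.6,"linear":[0,0,0],"twist":0}]'
python3 - <<'E'
from h import *
c=cams.camera("top")
P=cloud(c); z=P[...,2]; hsv=cv2.cvtColor(c["color"],cv2.COLOR_BGR2HSV)
m=(hsv[...,1]<70)&(hsv[...,2]>120)&(abs(z-.048)<.008)&(P[...,0]>.57)&(P[...,0]<.8)&(abs(P[...,1])<.35)
for r in rects(c,m,.048,20):print("pot?",*r)
to(.6357,.1166,.12,90)
E
```

```text
time: 12.37
position: [0.4888, -0.1449, 0.066]
tool_rot: [0.709, 0.705, 0.0, 0.001]
ft_force: [-0.2, 0.7, 3.1]
grip_width: 0.0354
grip_force: 20.0
time: 13.03
position: [0.4919, -0.1463, 0.1912]
tool_rot: [0.709, 0.705, 0.002, 0.006]
ft_force: [1.6, -0.9, 0.3]
grip_width: 0.0522
grip_force: 0.0
pot? [238. 180.] [0.6347 0.1165] [634.7 116.5] [36.1 33. ] 1.8
t 13.08 pos [ 0.4906 -0.1457  0.1886] yang -0.4 q6 -0.5 F [-0.1 -0.9  0.1] w 0.0523 gf 0.0
 shift cm [26.36 14.28  6.86] twist 89.63175908531241
```

```bash
python3 -m pendant '[{"jaw":0.62,"linear":[3.29,1.79,0],"twist":0},{"jaw":0.62,"linear":[3.29,1.79,0],"twist":0},{"jaw":0.62,"linear":[3.29,1.79,0],"twist":0},{"jaw":0.62,"linear":[3.29,1.79,0],"twist":0},{"jaw":0.62,"linear":[3.29,1.79,0],"twist":0},{"jaw":0.62,"linear":[3.29,1.79,0],"twist":0},{"jaw":0.62,"linear":[3.29,1.79,0],"twist":0},{"jaw":0.62,"linear":[3.29,1.79,0],"twist":0}]'
python3 -m pendant '[{"jaw":0.62,"linear":[0,0,0],"twist":7.1},{"jaw":0.62,"linear":[0,0,0],"twist":7.1},{"jaw":0.62,"linear":[0,0,0],"twist":7.1},{"jaw":0.62,"linear":[0,0,0],"twist":7.1},{"jaw":0.62,"linear":[0,0,0],"twist":7.1},{"jaw":0.62,"linear":[0,0,0],"twist":7.1},{"jaw":0.62,"linear":[0,0,0],"twist":7.1},{"jaw":0.62,"linear":[0,0,0],"twist":7.1},{"jaw":0.62,"linear":[0,0,0],"twist":7.1},{"jaw":0.62,"linear":[0,0,0],"twist":7.1},{"jaw":0.62,"linear":[0,0,0],"twist":7.1},{"jaw":0.62,"linear":[0,0,0],"twist":7.1}]'
python3 -m pendant '[{"jaw":0.62,"linear":[0,0,2],"twist":4.4},{"jaw":0.62,"linear":[0,0,3],"twist":0},{"jaw":0.62,"linear":[0,0,1],"twist":0},{"jaw":0.62,"linear":[0,0,0],"twist":0},{"jaw":0.62,"linear":[0,0,0],"twist":0}]'
python3 - <<'E'
from h import *
c=cams.camera("scene"); cv2.imwrite("pics/scene2.png",c["color"])
to(.6355,.1166,.042,90)
E
```

```text
time: 13.75
position: [0.6326, 0.1196, 0.183]
tool_rot: [0.709, 0.705, -0.001, -0.001]
ft_force: [0.2, -0.8, 0.0]
grip_width: 0.0541
grip_force: 0.0
time: 14.75
position: [0.632, 0.1177, 0.1829]
tool_rot: [0.999, 0.035, -0.002, -0.0]
ft_force: [-0.1, 0.5, 0.6]
grip_width: 0.0539
grip_force: 0.0
time: 15.17
position: [0.6323, 0.1177, 0.1237]
tool_rot: [1.0, 0.0, -0.002, 0.0]
ft_force: [0.2, 0.0, -0.5]
grip_width: 0.0538
grip_force: 0.0
t 15.22 pos [0.6334 0.1178 0.125 ] yang -90.0 q6 1.58 F [-0.5 -0.   1.1] w 0.0536 gf 0.0
 shift cm [0.21 0.12 8.3 ] twist 0.03113693377565596
```

View pics/scene2.png

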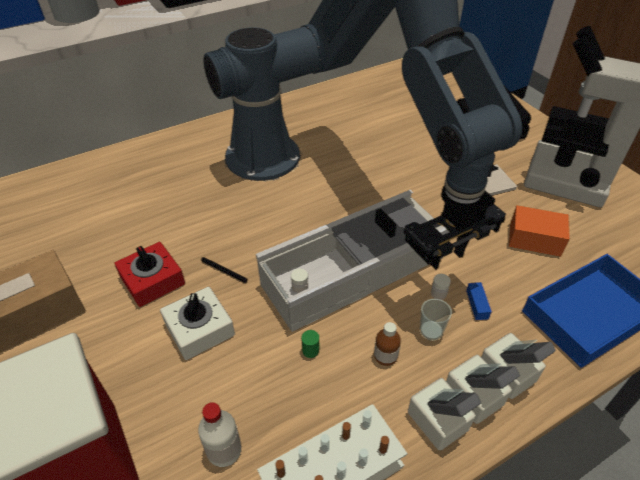

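Pot B stands in the well at (299,280), and pot A stands beneath the gripper at (441,287). Everything else is undisturbed.

```bash
python3 -m pendant '[{"jaw":0.62,"linear":[0.2,0.1,2],"twist":0},{"jaw":0.62,"linear":[0,0,2],"twist":0},{"jaw":0.62,"linear":[0,0,2],"twist":0},{"jaw":0.62,"linear":[0,0,1.5],"twist":0},{"jaw":0.62,"linear":[0,0,0.7],"twist":0},{"jaw":0.62,"linear":[0,0,0],"twist":0},{"jaw":0.2,"linear":[0,0,0],"twist":0},{"jaw":0.2,"linear":[0,0,0],"twist":0},{"jaw":0.2,"linear":[0,0,0],"twist":0},{"jaw":0.2,"linear":[0,0,0],"twist":0},{"jaw":0.2,"linear":[0,0,0],"twist":0},{"jaw":0.2,"linear":[0,0,0],"twist":0}]' 20
python3 -m pendant '[{"jaw":0.2,"linear":[0,0,-1],"twist":0},{"jaw":0.2,"linear":[0,0,-3],"twist":0},{"jaw":0.2,"linear":[0,0,-4],"twist":0},{"jaw":0.2,"linear":[0,0,-4],"twist":0},{"jaw":0.2,"linear":[0,0,-3],"twist":0},{"jaw":0.2,"linear":[0,0,0],"twist":0}]'
python3 -c "
from h import *
to(.487,-.085,.12,0)"
```

```text
time: 16.22
position: [0.636, 0.1168, 0.0443]
tool_rot: [1.0, 0.0, 0.001, -0.0]
ft_force: [-0.6, 0.4, 6.1]
grip_width: 0.0351
grip_force: 20.0
time: 16.72
position: [0.6395, 0.117, 0.2012]
tool_rot: [1.0, 0.0, 0.007, -0.0]
ft_force: [-0.2, 0.3, 0.4]
grip_width: 0.0354
grip_force: 20.0
t 16.72 pos [0.6395 0.117  0.2012] yang -90.0 q6 1.58 F [-0.2  0.3  0.4] w 0.0354 gf 20.0
 shift cm [-15.38  20.19   7.89] twist -89.9692757425786
```

```bash
python3 -m pendant '[{"jaw":0.2,"linear":[-2.15,2.88,0],"twist":0},{"jaw":0.2,"linear":[-2.15,2.88,0],"twist":0},{"jaw":0.2,"linear":[-2.15,2.88,0],"twist":0},{"jaw":0.2,"linear":[-2.15,2.88,0],"twist":0},{"jaw":0.2,"linear":[-2.15,2.88,0],"twist":0},{"jaw":0.2,"linear":[-2.15,2.88,0],"twist":0},{"jaw":0.2,"linear":[-2.15,2.88,0],"twist":0}]'
python3 -m pendant '[{"jaw":0.2,"linear":[0,0,0],"twist":-7.1},{"jaw":0.2,"linear":[0,0,0],"twist":-7.1},{"jaw":0.2,"linear":[0,0,0],"twist":-7.1},{"jaw":0.2,"linear":[0,0,0],"twist":-7.1},{"jaw":0.2,"linear":[0,0,0],"twist":-7.1},{"jaw":0.2,"linear":[0,0,0],"twist":-7.1},{"jaw":0.2,"linear":[0,0,0],"twist":-7.1},{"jaw":0.2,"linear":[0,0,0],"twist":-7.1},{"jaw":0.2,"linear":[0,0,0],"twist":-7.1},{"jaw":0.2,"linear":[0,0,0],"twist":-7.1},{"jaw":0.2,"linear":[0,0,0],"twist":-7.1},{"jaw":0.2,"linear":[0,0,0],"twist":-7.1}]'
python3 -m pendant '[{"jaw":0.2,"linear":[0,0,0],"twist":-4.8},{"jaw":0.2,"linear":[0,0,0],"twist":0},{"jaw":0.2,"linear":[0,0,0],"twist":0}]'
python3 - <<'E'
from h import *
to(.487,-.085,.068,0)
c=cams.camera("scene"); cv2.imwrite("pics/scene3.png",c["color"][120:400,200:560])
E
```

```text
time: 17.3
position: [0.4828, -0.0857, 0.1927]
tool_rot: [1.0, 0.0, -0.001, -0.0]
ft_force: [0.9, -0.3, 0.4]
grip_width: 0.0352
grip_force: 20.0
time: 18.3
position: [0.484, -0.0846, 0.1926]
tool_rot: [0.734, 0.679, -0.0, -0.001]
ft_force: [-0.1, -0.4, -1.0]
grip_width: 0.0352
grip_force: 20.0
time: 18.55
position: [0.4842, -0.0847, 0.1928]
tool_rot: [0.708, 0.706, -0.0, -0.001]
ft_force: [0.5, 0.2, -1.0]
grip_width: 0.0352
grip_force: 20.0
t 18.55 pos [ 0.4842 -0.0847  0.1928] yang -0.1 q6 -0.4 F [ 0.5  0.2 -1. ] w 0.0352 gf 20.0
 shift cm [-0.04  0.29 12.48] twist -0.10908605500750923
```

View pics/scene3.png

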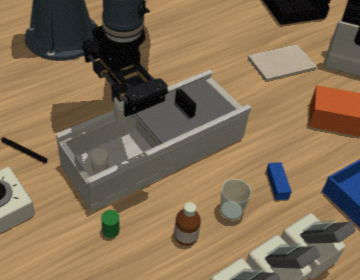

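The held pot A is over the well, pot B stands at crop position (97,160), and the handle is clear. I'll lower it now.

```bash
python3 -m pendant '[{"jaw":0.2,"linear":[0,0.2,3],"twist":0},{"jaw":0.2,"linear":[0,0,3],"twist":0},{"jaw":0.2,"linear":[0,0,3],"twist":0},{"jaw":0.2,"linear":[0,0,1.5],"twist":0},{"jaw":0.2,"linear":[0,0,1],"twist":0},{"jaw":0.2,"linear":[0,0,0.5],"twist":0},{"jaw":0.2,"linear":[0,0,0.2],"twist":0},{"jaw":0.2,"linear":[0,0,0.2],"twist":0},{"jaw":0.2,"linear":[0,0,0],"twist":0}]'
python3 -m pendant '[{"jaw":0.2,"linear":[0,0,0],"twist":0}]'
```

```text
time: 19.35
position: [0.4873, -0.0851, 0.0696]
tool_rot: [0.707, 0.707, 0.0, 0.001]
ft_force: [-0.7, -0.2, -0.4]
grip_width: 0.035
grip_force: 20.0
time: 19.43
position: [0.4873, -0.0851, 0.0699]
tool_rot: [0.707, 0.707, 0.0, 0.001]
ft_force: [-0.7, -0.5, -0.7]
grip_width: 0.0358
grip_force: 20.0
```

```bash
python3 -m pendant '[{"jaw":0.2,"linear":[0,0,0.2],"twist":0},{"jaw":0.2,"linear":[0,0,0.1],"twist":0},{"jaw":0.2,"linear":[0,0,0],"twist":0},{"jaw":0.6,"linear":[0,0,0],"twist":0},{"jaw":0.6,"linear":[0,0,0],"twist":0},{"jaw":0.6,"linear":[0,0,0],"twist":0},{"jaw":0.6,"linear":[0,0,-2],"twist":0},{"jaw":0.6,"linear":[0,0,-3],"twist":0},{"jaw":0.6,"linear":[0,0,-3],"twist":0},{"jaw":0.6,"linear":[0,0,-4],"twist":0},{"jaw":0.6,"linear":[0,0,-2],"twist":0}]'
python3 -m pendant '[{"jaw":0.6,"linear":[4,0,0],"twist":-7.1},{"jaw":0.6,"linear":[0,0,0],"twist":-7.1},{"jaw":0.6,"linear":[0,0,0],"twist":-7.1},{"jaw":0.6,"linear":[0,0,0],"twist":-7.1},{"jaw":0.6,"linear":[0,0,0],"twist":-7.1},{"jaw":0.6,"linear":[0,0,0],"twist":-7.1},{"jaw":0.6,"linear":[0,0,0],"twist":-7.1},{"jaw":0.6,"linear":[0,0,0],"twist":-7.1},{"jaw":0.6,"linear":[0,0,0],"twist":-7.1},{"jaw":0.6,"linear":[0,0,0],"twist":-7.1},{"jaw":0.6,"linear":[0,0,0],"twist":-7.1},{"jaw":0.6,"linear":[0,0,0],"twist":-7.1}]'
python3 -m pendant '[{"jaw":0.6,"linear":[0,3.7,0],"twist":-4.8},{"jaw":0.6,"linear":[0,3.7,0],"twist":0},{"jaw":0.6,"linear":[0,3.7,0],"twist":0},{"jaw":0.6,"linear":[0,0,0],"twist":0},{"jaw":0.6,"linear":[0,0,0],"twist":0}]'
python3 - <<'E'
from h import *
to(.487,.068,.119,90)
c=cams.camera("top"); cv2.imwrite("pics/top4.png",cv2.resize(c["color"][120:300,190:510],None,fx=2.5,fy=2.5))
P=cloud(c); z=P[...,2]
m=(abs(z-.072)<.006)&(P[...,0]>.43)&(P[...,0]<.545)&(P[...,1]<-.02)&(P[...,1]>-.195)
for r in rects(c,m,.072,20):print("pot in well",*r)
E
```

```text
time: 20.35
position: [0.4881, -0.0854, 0.2095]
tool_rot: [0.707, 0.707, 0.001, 0.002]
ft_force: [0.6, 0.2, 0.1]
grip_width: 0.0517
grip_force: 0.0
time: 21.35
position: [0.4865, -0.0448, 0.2058]
tool_rot: [0.039, 0.999, 0.0, -0.0]
ft_force: [-0.2, 0.5, 0.4]
grip_width: 0.0523
grip_force: 0.0
time: 21.77
position: [0.4892, 0.0677, 0.2058]
tool_rot: [-0.002, 1.0, -0.0, -0.0]
ft_force: [-0.1, -0.2, -1.2]
grip_width: 0.052
grip_force: 0.0
t 21.77 pos [0.4892 0.0677 0.2058] yang 90.3 q6 -1.66 F [-0.1 -0.2 -1.2] w 0.052 gf 0.0
 shift cm [0.22 0.03 8.68] twist 0.2658172083782091
pot in well [324. 242.] [ 0.4869 -0.0861] [486.  -85.4] [34.  33.8] 0.2
pot in well [350. 242.] [ 0.4882 -0.1456] [ 488.5 -146.1] [33.7 34. ] 89.9
```

View pics/top4.png

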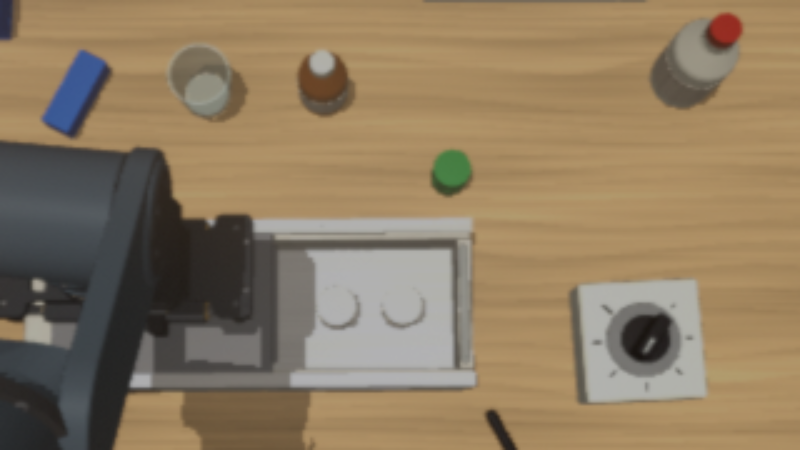

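Both pots stand upright in the well at crop (338,306) and (403,306). No white pots are left on the bench. Next I'll grip the handle and shut the lid.

```bash
python3 -m pendant '[{"jaw":0.6,"linear":[0.2,0,3],"twist":0},{"jaw":0.6,"linear":[0,0,3],"twist":0},{"jaw":0.6,"linear":[0,0,1.7],"twist":0},{"jaw":0.6,"linear":[0,0,0.9],"twist":0},{"jaw":0.6,"linear":[0,0,0],"twist":0},{"jaw":0.0,"linear":[0,0,0],"twist":0},{"jaw":0.0,"linear":[0,0,0],"twist":0},{"jaw":0.0,"linear":[0,0,0],"twist":0},{"jaw":0.0,"linear":[0,0,0],"twist":0},{"jaw":0.0,"linear":[0,0,0],"twist":0},{"jaw":0.0,"linear":[0,0,0],"twist":0},{"jaw":0.0,"linear":[0,0,0],"twist":0}]' 30
python3 -m pendant '[{"jaw":0.0,"linear":[0,-0.5,0],"twist":0},{"jaw":0.0,"linear":[0,-1,0],"twist":0},{"jaw":0.0,"linear":[0,-1.5,0],"twist":0},{"jaw":0.0,"linear":[0,-1.5,0],"twist":0},{"jaw":0.0,"linear":[0,-1.5,0],"twist":0},{"jaw":0.0,"linear":[0,-1.5,0],"twist":0},{"jaw":0.0,"linear":[0,-1.5,0],"twist":0},{"jaw":0.0,"linear":[0,-1.5,0],"twist":0},{"jaw":0.0,"linear":[0,-1.5,0],"twist":0},{"jaw":0.0,"linear":[0,-1.5,0],"twist":0},{"jaw":0.0,"linear":[0,-1.5,0],"twist":0},{"jaw":0.0,"linear":[0,0,0],"twist":0}]'
```

```text
time: 22.82
position: [0.488, 0.0663, 0.1205]
tool_rot: [-0.0, 1.0, 0.0, 0.001]
ft_force: [0.8, 0.4, 2.8]
grip_width: 0.0138
grip_force: 30.6
time: 23.82
position: [0.4896, -0.0879, 0.1205]
tool_rot: [0.001, 1.0, -0.002, 0.002]
ft_force: [3.1, -1.7, 2.5]
grip_width: 0.0136
grip_force: 30.0
```

```bash
python3 -m pendant '[{"jaw":0.0,"linear":[0,-0.7,0],"twist":0},{"jaw":0.0,"linear":[0,-0.5,0],"twist":0},{"jaw":0.0,"linear":[0,-0.4,0],"twist":0},{"jaw":0.0,"linear":[0,-0.3,0],"twist":0},{"jaw":0.0,"linear":[0,0,0],"twist":0},{"jaw":0.0,"linear":[0,0,0],"twist":0}]'
```

```text
time: 24.32
position: [0.4897, -0.1026, 0.1205]
tool_rot: [-0.0, 1.0, -0.0, 0.002]
ft_force: [5.4, 4.4, 2.4]
grip_width: 0.0138
grip_force: 30.0
```

```bash
python3 -m pendant '[{"jaw":0.0,"linear":[0,-0.3,0],"twist":0},{"jaw":0.0,"linear":[0,-0.2,0],"twist":0},{"jaw":0.0,"linear":[0,0,0],"twist":0},{"jaw":0.0,"linear":[0,0,0],"twist":0}]'
python3 -m pendant '[{"jaw":0.0,"linear":[0,-0.2,0],"twist":0},{"jaw":0.0,"linear":[0,0,0],"twist":0},{"jaw":0.0,"linear":[0,0,0],"twist":0}]'
```

```text
time: 24.65
position: [0.4897, -0.1063, 0.1205]
tool_rot: [0.0, 1.0, 0.001, 0.002]
ft_force: [6.5, 8.7, 2.6]
grip_width: 0.0139
grip_force: 30.0
time: 24.9
position: [0.4897, -0.1064, 0.1205]
tool_rot: [0.001, 1.0, 0.003, 0.002]
ft_force: [9.0, 14.8, 3.3]
grip_width: 0.0139
grip_force: 30.0
```

```bash
python3 -m pendant '[{"jaw":0.0,"linear":[0,0.2,0],"twist":0},{"jaw":0.6,"linear":[0,0,0],"twist":0},{"jaw":0.6,"linear":[0,0,0],"twist":0},{"jaw":0.6,"linear":[0,0,0],"twist":0},{"jaw":0.6,"linear":[0,0,-3],"twist":0},{"jaw":0.6,"linear":[0,0,-4],"twist":0},{"jaw":0.6,"linear":[0,0,-3],"twist":0},{"jaw":0.6,"linear":[0,3,0],"twist":0},{"jaw":0.6,"linear":[0,4,0],"twist":0},{"jaw":0.6,"linear":[0,4,0],"twist":0},{"jaw":0.6,"linear":[0,0,0],"twist":0},{"jaw":0.6,"linear":[0,0,0],"twist":0}]'
python3 - <<'E'
from h import *
ps=[]
for k in range(3):
    c=cams.camera("top"); P=cloud(c); z=P[...,2]; hsv=cv2.cvtColor(c["color"],cv2.COLOR_BGR2HSV)
    near=(abs(P[...,0]-.46)<.09)&(abs(P[...,1]+.363)<.09)
    for n,m,h in(("bar",near&(z>.078)&(z<.105),.094),("box",near&(z>.04)&(z<.12),.05),("handle",(z>.12)&(z<.138)&(abs(P[...,0]-.487)<.04)&(abs(P[...,1]+.106)<.03),.1315),("lid",(z>.088)&(z<.108)&(abs(P[...,0]-.487)<.08)&(P[...,1]<-.02)&(P[...,1]>-.23),.0955)):
        for r in rects(c,m,h,30):print(n,*r)
cv2.imwrite("pics/top5.png",cv2.resize(c["color"][190:310,300:510],None,fx=3.8,fy=3.8))
to(.459,-.363,.2,56.4)
E
```

```text
time: 25.9
position: [0.4864, 0.0036, 0.2197]
tool_rot: [-0.002, 1.0, 0.0, -0.001]
ft_force: [0.0, -1.3, -0.5]
grip_width: 0.0526
grip_force: 0.0
bar [450. 254.] [ 0.4588 -0.3628] [ 458.8 -363. ] [16.  43.3] 55.4
box [446. 256.] [ 0.4588 -0.3637] [ 459.3 -363.6] [109.8 111.1] 3.1
handle [333. 239.] [ 0.4872 -0.1061] [ 486.8 -105.9] [60.  12.8] 0.2
lid [345. 245.] [ 0.4777 -0.1241] [ 488.5 -114.1] [148.5 187.1] 0.3
bar [450. 254.] [ 0.4588 -0.3628] [ 459.1 -362.7] [16.4 43.3] 56.4
box [446. 256.] [ 0.4591 -0.3634] [ 459.3 -363.4] [109.9 111.3] 3.0
handle [333. 239.] [ 0.4877 -0.1062] [ 486.8 -105.9] [60.1 12.8] 0.1
lid [345. 245.] [ 0.4777 -0.1243] [ 488.5 -114.1] [148.5 187.1] 0.3
bar [450. 254.] [ 0.4587 -0.3629] [ 458.6 -362.8] [15.6 43.9] 56.4
box [446. 256.] [ 0.4591 -0.3633] [ 459.3 -363.5] [109.8 111.2] 3.1
handle [333. 239.] [ 0.4867 -0.1062] [ 486.8 -105.9] [60.  12.8] 0.2
lid [345. 245.] [ 0.4774 -0.1244] [ 488.5 -114.1] [148.5 187.1] 0.3
t 26.05 pos [0.4877 0.0009 0.2198] yang 90.0 q6 -1.8 F [-0.1  0.1 -0.7] w 0.0521 gf 0.0
 shift cm [  2.84 -36.39   2.  ] twist 33.5618531438829
```

View pics/top5.png

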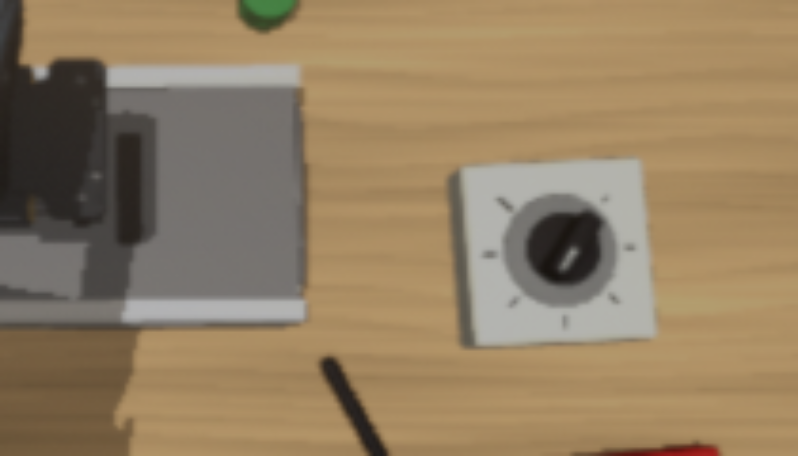

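The lid is fully shut, with the handle measured at its starting position. The dial bar is centred at crop (565,245), at about -33.5° in world. I'll move to it.

```bash
python3 -m pendant '[{"jaw":0.6,"linear":[0.28,-3.64,0],"twist":0},{"jaw":0.6,"linear":[0.28,-3.64,0],"twist":0},{"jaw":0.6,"linear":[0.28,-3.64,0],"twist":0},{"jaw":0.6,"linear":[0.28,-3.64,0],"twist":0},{"jaw":0.6,"linear":[0.28,-3.64,0],"twist":0},{"jaw":0.6,"linear":[0.28,-3.64,0],"twist":0},{"jaw":0.6,"linear":[0.28,-3.64,0],"twist":0},{"jaw":0.6,"linear":[0.28,-3.64,0],"twist":0},{"jaw":0.6,"linear":[0.28,-3.64,0],"twist":0},{"jaw":0.6,"linear":[0.28,-3.64,0],"twist":0},{"jaw":0.6,"linear":[0,0,0],"twist":0}]'
python3 -m pendant '[{"jaw":0.6,"linear":[0,0,1],"twist":6.7},{"jaw":0.6,"linear":[0,0,1],"twist":6.7},{"jaw":0.6,"linear":[0,0,1],"twist":6.7},{"jaw":0.6,"linear":[0,0,1],"twist":6.7},{"jaw":0.6,"linear":[0,0,1],"twist":6.7},{"jaw":0.6,"linear":[0,0,3],"twist":0},{"jaw":0.6,"linear":[0,0,0],"twist":0},{"jaw":0.6,"linear":[0,0,0],"twist":0}]'
python3 -c "
from h import *
to(.459,-.3632,.087,56.4)"
```

```text
time: 26.97
position: [0.4587, -0.3718, 0.2201]
tool_rot: [0.004, 1.0, -0.003, 0.001]
ft_force: [1.2, -0.9, 0.2]
grip_width: 0.0525
grip_force: 0.0
time: 27.63
position: [0.4581, -0.3618, 0.1386]
tool_rot: [0.289, 0.957, 0.001, -0.002]
ft_force: [0.7, -0.3, 0.3]
grip_width: 0.0524
grip_force: 0.0
t 27.63 pos [ 0.4581 -0.3618  0.1386] yang 56.4 q6 -1.84 F [ 0.7 -0.3  0.3] w 0.0524 gf 0.0
 shift cm [-0.17 -0.07  5.16] twist 0.03499381970847537
```

```bash
python3 -m pendant '[{"jaw":0.6,"linear":[-0.1,-0.1,2],"twist":0},{"jaw":0.6,"linear":[0,0,2],"twist":0},{"jaw":0.6,"linear":[0,0,1.1],"twist":0},{"jaw":0.6,"linear":[0,0,0],"twist":0},{"jaw":0.6,"linear":[0,0,0],"twist":0}]'
python3 -c "
from h import *
to(.459,-.3632,.087,56.4)"
python3 -m pendant '[{"jaw":0,"linear":[0,0,0],"twist":0},{"jaw":0,"linear":[0,0,0],"twist":0},{"jaw":0,"linear":[0,0,0],"twist":0},{"jaw":0,"linear":[0,0,0],"twist":0},{"jaw":0,"linear":[0,0,0],"twist":0},{"jaw":0,"linear":[0,0,0],"twist":0},{"jaw":0,"linear":[0,0,0],"twist":0}]' 15
python3 -m pendant '[{"jaw":0,"linear":[0,0,0],"twist":5},{"jaw":0,"linear":[0,0,0],"twist":5},{"jaw":0,"linear":[0,0,0],"twist":5},{"jaw":0,"linear":[0,0,0],"twist":5},{"jaw":0,"linear":[0,0,0],"twist":5},{"jaw":0,"linear":[0,0,0],"twist":5}]'
python3 -c "
from h import *
to(.459,-.3632,.087,56.4);print(robot.get_obs()['moment'])"
```

```text
time: 28.05
position: [0.4602, -0.3638, 0.0895]
tool_rot: [0.288, 0.958, -0.0, -0.0]
ft_force: [-1.1, -0.4, -0.3]
grip_width: 0.0524
grip_force: 0.0
t 28.05 pos [ 0.4602 -0.3638  0.0895] yang 56.5 q6 -1.85 F [-1.1 -0.4 -0.3] w 0.0524 gf 0.0
 shift cm [ 0.13 -0.02  0.25] twist 0.10855354043056309
time: 28.63
position: [0.4597, -0.3644, 0.0893]
tool_rot: [0.287, 0.958, -0.001, -0.0]
ft_force: [-6.5, -5.3, -0.8]
grip_width: 0.0139
grip_force: 15.1
time: 29.13
position: [0.4599, -0.3642, 0.0893]
tool_rot: [0.528, 0.849, -0.001, 0.0]
ft_force: [-0.9, -1.7, 1.0]
grip_width: 0.0143
grip_force: 15.0
t 29.13 pos [ 0.4599 -0.3642  0.0893] yang 26.3 q6 -1.32 F [-0.9 -1.7  1. ] w 0.0143 gf 15.0
 shift cm [ 0.13 -0.03  0.23] twist -30.089006790512556
[-0.31289541  0.29559477  0.08829607]
```

```bash
python3 -m pendant '[{"jaw":0,"linear":[0,0,0],"twist":7},{"jaw":0,"linear":[0,0,0],"twist":7},{"jaw":0,"linear":[0,0,0],"twist":7},{"jaw":0,"linear":[0,0,0],"twist":7},{"jaw":0,"linear":[0,0,0],"twist":7},{"jaw":0,"linear":[0,0,0],"twist":7},{"jaw":0,"linear":[0,0,0],"twist":7},{"jaw":0,"linear":[0,0,0],"twist":7},{"jaw":0,"linear":[0,0,0],"twist":7},{"jaw":0,"linear":[0,0,0],"twist":7},{"jaw":0,"linear":[0,0,0],"twist":7},{"jaw":0,"linear":[0,0,0],"twist":7}]'
python3 -m pendant '[{"jaw":0,"linear":[0,0,0],"twist":7},{"jaw":0,"linear":[0,0,0],"twist":7},{"jaw":0,"linear":[0,0,0],"twist":7},{"jaw":0,"linear":[0,0,0],"twist":7},{"jaw":0,"linear":[0,0,0],"twist":7},{"jaw":0,"linear":[0,0,0],"twist":7},{"jaw":0,"linear":[0,0,0],"twist":7},{"jaw":0,"linear":[0,0,0],"twist":7},{"jaw":0,"linear":[0,0,0],"twist":7},{"jaw":0,"linear":[0,0,0],"twist":7},{"jaw":0,"linear":[0,0,0],"twist":7},{"jaw":0,"linear":[0,0,0],"twist":0}]'
python3 -c "
from h import *
to(.459,-.3632,.087,56.4);print(robot.get_obs()['moment'])"
```

```text
time: 30.13
position: [0.4605, -0.3645, 0.0893]
tool_rot: [0.961, 0.277, 0.0, 0.001]
ft_force: [0.2, -2.0, -0.1]
grip_width: 0.0137
grip_force: 15.0
time: 31.13
position: [0.4604, -0.3651, 0.0893]
tool_rot: [0.925, -0.379, 0.001, 0.001]
ft_force: [-0.9, -4.4, -0.4]
grip_width: 0.0139
grip_force: 15.0
t 31.13 pos [ 0.4604 -0.3651  0.0893] yang -134.6 q6 1.49 F [-0.9 -4.4 -0.4] w 0.0139 gf 15.0
 shift cm [-0.23 -0.03  0.23] twist -10.974885843970839
[-0.64860746  0.4324153  -0.00843229]
```

```bash
for i in 1 2; do :; done
python3 -m pendant '[{"jaw":0,"linear":[0,0,0],"twist":4},{"jaw":0,"linear":[0,0,0],"twist":4},{"jaw":0,"linear":[0,0,0],"twist":4},{"jaw":0,"linear":[0,0,0],"twist":4},{"jaw":0,"linear":[0,0,0],"twist":0}]'
python3 -c "
from h import *
to(.459,-.3632,.087);print(robot.get_obs()['moment'])"
python3 -m pendant '[{"jaw":0,"linear":[0,0,0],"twist":4},{"jaw":0,"linear":[0,0,0],"twist":4},{"jaw":0,"linear":[0,0,0],"twist":4},{"jaw":0,"linear":[0,0,0],"twist":0}]'
python3 -c "
from h import *
to(.459,-.3632,.087);print(robot.get_obs()['moment'])"
```

```text
time: 31.55
position: [0.4603, -0.3652, 0.0893]
tool_rot: [0.864, -0.503, 0.001, 0.001]
ft_force: [-2.7, -4.9, -1.0]
grip_width: 0.0142
grip_force: 15.0
t 31.55 pos [ 0.4603 -0.3652  0.0893] yang -150.4 q6 1.77 F [-2.7 -4.9 -1. ] w 0.0142 gf 15.0
 shift cm [-0.24  0.02  0.23] twist None
[-0.78854002  0.57590829 -0.0534956 ]
time: 31.88
position: [0.4602, -0.3652, 0.0893]
tool_rot: [0.807, -0.59, 0.001, 0.001]
ft_force: [-2.1, -5.5, -0.2]
grip_width: 0.014
grip_force: 15.0
t 31.88 pos [ 0.4602 -0.3652  0.0893] yang -162.3 q6 1.97 F [-2.1 -5.5 -0.2] w 0.014 gf 15.0
 shift cm [-0.22  0.06  0.23] twist None
[-0.87177082  0.59023455 -0.05055934]
```

```bash
python3 -m pendant '[{"jaw":0,"linear":[0,0,0],"twist":4},{"jaw":0,"linear":[0,0,0],"twist":4},{"jaw":0,"linear":[0,0,0],"twist":4},{"jaw":0,"linear":[0,0,0],"twist":0}]'
python3 -c "
from h import *
to(.459,-.3632,.087);print(robot.get_obs()['moment'])"
python3 -m pendant '[{"jaw":0,"linear":[0,0,0],"twist":4},{"jaw":0,"linear":[0,0,0],"twist":4},{"jaw":0,"linear":[0,0,0],"twist":0}]'
python3 -c "
from h import *
to(.459,-.3632,.087);print(robot.get_obs()['moment'])"
```

```text
time: 32.22
position: [0.4601, -0.3652, 0.0893]
tool_rot: [0.741, -0.671, 0.001, 0.001]
ft_force: [-2.9, -5.7, -0.2]
grip_width: 0.0135
grip_force: 15.0
t 32.22 pos [ 0.4601 -0.3652  0.0893] yang -174.3 q6 2.18 F [-2.9 -5.7 -0.2] w 0.0135 gf 15.0
 shift cm [-0.21  0.09  0.23] twist None
[-0.8476323   0.69155241 -0.04709524]
time: 32.47
position: [0.4601, -0.3647, 0.0893]
tool_rot: [-0.693, 0.721, -0.001, -0.001]
ft_force: [-2.2, -5.4, 0.9]
grip_width: 0.0155
grip_force: 15.9
t 32.47 pos [ 0.4601 -0.3647  0.0893] yang 177.8 q6 2.32 F [-2.2 -5.4  0.9] w 0.0155 gf 15.9
 shift cm [-0.14  0.12  0.23] twist None
[-0.73286898  0.56287705  0.40719581]
```

```bash
python3 -m pendant '[{"jaw":0,"linear":[0,0,0],"twist":3},{"jaw":0,"linear":[0,0,0],"twist":0},{"jaw":0,"linear":[0,0,0],"twist":0},{"jaw":0,"linear":[0,0,0],"twist":0}]' 25
python3 -c "
from h import *
to(.459,-.3632,.087);print(robot.get_obs()['moment'])"
python3 -m pendant '[{"jaw":0.6,"linear":[0,0,0],"twist":0},{"jaw":0.6,"linear":[0,0,0],"twist":0},{"jaw":0.6,"linear":[0,0,0],"twist":0},{"jaw":0.6,"linear":[0,0,0],"twist":0},{"jaw":0.6,"linear":[0,0,-2],"twist":0},{"jaw":0.6,"linear":[0,0,-4],"twist":0},{"jaw":0.6,"linear":[0,0,-4],"twist":0},{"jaw":0.6,"linear":[0,0,-3],"twist":0},{"jaw":0.6,"linear":[-4,0,0],"twist":0},{"jaw":0.6,"linear":[-4,0,0],"twist":0},{"jaw":0.6,"linear":[-4,0,0],"twist":0},{"jaw":0.6,"linear":[-4,0,0],"twist":0}]'
python3 -c "
from h import *
to(.487,-.1,.22)"
```

```text
time: 32.8
position: [0.4601, -0.3644, 0.0893]
tool_rot: [-0.675, 0.737, -0.001, -0.001]
ft_force: [-2.4, -3.9, 0.1]
grip_width: 0.0162
grip_force: 27.8
t 32.8 pos [ 0.4601 -0.3644  0.0893] yang 175.0 q6 2.37 F [-2.4 -3.9  0.1] w 0.0162 gf 27.8
 shift cm [-0.11  0.12  0.23] twist None
[-0.71185743  0.56963346  0.67937382]
time: 33.8
position: [0.4751, -0.2021, 0.2193]
tool_rot: [-0.672, 0.74, 0.0, 0.0]
ft_force: [1.1, 0.4, -0.1]
grip_width: 0.0522
grip_force: 0.0
t 33.8 pos [ 0.4751 -0.2021  0.2193] yang 174.5 q6 2.62 F [ 1.1  0.4 -0.1] w 0.0522 gf 0.0
 shift cm [-10.27  -0.2   -0.06] twist None
```

```bash
python3 -m pendant '[{"jaw":0.6,"linear":[-2,0,-1],"twist":-7},{"jaw":0.6,"linear":[-2,0,-1],"twist":-7},{"jaw":0.6,"linear":[0,0,0],"twist":0},{"jaw":0.6,"linear":[0,0,0],"twist":0}]'
python3 - <<'E'
from h import *
c=cams.camera("top"); P=cloud(c); z=P[...,2]
near=(abs(P[...,0]-.46)<.05)&(abs(P[...,1]+.363)<.05)
for r in rects(c,near&(z>.078)&(z<.105),.094,30):print("bar",*r)
h=(z>.12)&(z<.138)&(abs(P[...,0]-.487)<.04)&(abs(P[...,1]+.106)<.03)
for r in rects(c,h,.1315,30):print("handle",*r)
cv2.imwrite("pics/top6.png",c["color"])
E
```

```text
time: 34.13
position: [0.477, -0.1631, 0.2395]
tool_rot: [0.758, -0.652, 0.0, -0.0]
ft_force: [-0.8, -0.5, -0.3]
grip_width: 0.0522
grip_force: 0.0
bar [451. 254.] [ 0.4589 -0.3628] [ 459.  -362.5] [14.6 44.3] 3.9
handle [333. 241.] [ 0.4852 -0.1073] [ 486.8 -105.9] [55.8 12.8] 0.1
```

View pics/top6.png

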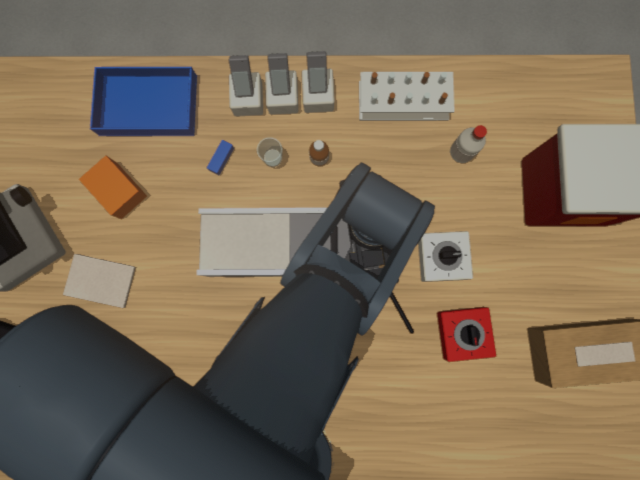

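The dial bar now lies at 3.9° (bar at (451,254)). That is 232° from its start, where the torque rose sharply, so it is at the stop. The lid is shut, the bystanders are in place and the arm is clear.

```bash
python3 -c "
from rig import robot
print(robot.hand_in())"
```

```text
the job is handed in; nothing more can be done
None
```

I handed the job in, with no verdict shown: both pots (only two were on the bench) stand upright in the well, the lid is shut past its ridge, the dial is at its clockwise stop, and the bystanders are where they were.

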